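# Square the specimen block up to the microscope's stop rail

## Task

The heavy metal block on the mat has been left turned away from the microscope. Push it round with the fingertips, without gripping or lifting it and without touching the broken bar and clamp on its top, until its front face (the one the bar sticks out over) lies flush along the stop rail and the bar points straight into the microscope's lens. Leave the small things standing around it where they are, and finish with the hand clear of everything.

Things in the scene. Friction and masses are not known exactly. Their poses are not given: they have to be found in the camera images.
- block: Loose bare aluminium block, 90 mm deep (x), 120 mm wide (y), 36 mm high, about 0.9 kg in all. Origin: centre of its underside. Its +x points out of its front face, the 120 mm wide one over which the dark bar sticks out. It starts with its centre 13 to 17 cm in front of the rail, turned 40 to 92 degrees counter-clockwise (from above) from where it should face.
- specimen: On the block's top, not to be touched. Dark steel bar, 16 mm diameter, along the block's x on its middle line, axis 40 mm above the table, from 18 mm behind the block's centre to 57 mm ahead: it sticks out 12 mm past the front face, 12 mm proud of the top. Steel clamp over it, 18 x 50 mm, 15 mm behind the centre, up to 55 mm above the table. Origin and axes: the block's.
- front_left (a point): Bottom edge of the block's front face at its +y end (45 mm ahead of the block's centre and 60 mm to +y), at table height.
- front_right (a point): Bottom edge of the block's front face at its -y end (45 mm ahead of the block's centre and 60 mm to -y), at table height.
- rail: Fixed aluminium stop rail, 200 mm long (y), 16 thick, 22 high. Origin: middle of its stop face, at table height. +x points away from the robot into the lens (24 mm diameter, axis 40 mm up, 42 mm behind the face) of a low level microscope behind the rail: 65 mm high to 150 mm behind the face, 130 mm at its eyepieces, ends at 260 mm. The bar passes over the rail.
- carton: Bystander: small white and blue paper carton, 42 x 42 mm, 70 mm high, 0.09 kg, loose. Origin: centre of its underside.
- loupe: Bystander: black round loupe, 38 mm diameter, 34 mm high, 0.06 kg, loose. Origin: centre of its underside.
- rest: Bystander: wooden specimen rest, 60 x 36 mm, 18 mm high, 0.06 kg, loose. Origin: centre of its underside.
- pot: Bystander: sample jar with white cap, 40 mm diameter, 55 mm high, 0.08 kg, loose. Origin: centre of its underside.
Things that resemble listed ones, but are neither listed nor needed, are in the scene too. Of the things that look like the block, take the one that is farthest from the robot's base at the start.

How it is judged:
By the outcome, as a careful person would: the job done as asked, in the order asked, and still so for the second after the job is handed in, with the robot touching nothing.
It also fails if it takes over 72 s, if anything falls off the work surface, if the arm or the gripper's body presses on something with over 40 N, if the wrist force passes 120 N, or if a joint passes its speed limit or range.

## Robot

A 6-joint arm with a two-finger parallel gripper is mounted at the origin on the work surface. World frame = base frame: x ahead of the robot, y to its left, z up, the work surface at z = 0. Lengths are in m, angles in rad, forces in N, time in s.
With the tool pointing down it reaches from about 0.275 to 0.85 m from the base axis. Payload 5.2 kg.
Tool frame: the origin (TCP) lies between the finger pads; the fingertips stand 25 mm ahead of it and the grasp point (between the pads) lies 6 mm ahead of it; x points along the fingers, y is the direction in which the jaws open and shut, and the axes are right-handed (so a half turn about x gives the same grasp; the last joint's range is limited). The gripper opens to 85 mm and grips with 20 to 120 N. Pads are 22 mm wide; open, the fingers measure 114 mm over their backs; the gripper's body (76 mm by 85 mm) begins 54 mm behind the grasp point. The pads swing forward as they close: fully open they stand 13 mm farther back than shut.
Start: joints at [1.03, 0.259, 1.535, -0, 1.348, -0.203], TCP at [0.182, 0.519, 0.256] pointing down, gripper open.
Joint ranges: [-3.14, 3.14], [-0.91, 2.08], [0.19, 2.58], [-1.22, 4.36], [0.22, 2.71], [-3.12, 3.12]. Speed limits (rad/s): [2.57, 2.57, 3.14, 3.14, 3.14, 3.14].

## Interface

Orientations are given as [roll, pitch, yaw] about the fixed x, y, z axes, in that order (R = Rz(yaw) Ry(pitch) Rx(roll)).
In Python, from plant import r, eyes, order gives the robot as it stands.
- The arm moves only by the tool servo_tool, never from a script. Its argument "motion" is a list that holds one entry, the list of rows, each a list of 5 numbers: the finger opening in m, from 0 to 0.0854, then the shift along the tool's x, y, z in m, then the turn about the tool's x in rad. In form: [[[gripper, tx, ty, tz, spin], ...]]. A call has 1 to 8 rows; each row shifts and turns the pose as measured when the row begins, along the tool's axes as they then stand; what a row does not reach is not made up. A row lasts 1/8 s, in which the tool goes at most 62.5 mm and 10.7 degrees, less where a joint would pass 70% of its speed; a pose out of reach is approached as far as the arm can. A call is refused whole if a number of a shift passes 0.0625 or a number of a turn 0.188, either way. A call with a gripper value outside its range is refused whole. The fingers move at their own pace and stop on an object; "newtons" is the grip in N (left out, the last holds). Time passes only in rows, so rows that do not move let the fingers close. It gives the time, the measured TCP pose, the force and the opening at its end, in the units of the state.
- r.state(): the state, without advancing time (a new reading comes with each control period).
- eyes.capture(name): name is "scene" or "top" or "wrist"; returns the picture (420x560x3 uint8, red, green, blue); there is no depth.
- eyes.camera_params(name): a dict with "camera_matrix" (3x3 intrinsics, pixels), "k1" (the pictures are not rectified: a ray, as slopes to the right and down, at radius r is drawn at 1 + k1 r^2 times it, then the intrinsics apply), "R" (3x3) and "t" (3): a world point X has camera coordinates R X + t. Camera axes: x right, y down, z forward; pixel columns grow to the right and rows downward; lengths in m; the calibration is good to about 2 mm. A picture is of the moment at which its call begins: read the wrist's pose just before it. camera_params takes no time and is no camera call; for the wrist camera it gives the pose at the moment of the call.
- order.finish_job(): hands the job in, once; it reports no verdict.
The state is a dict: "t": time; "qpos": joint angles; "joint_vel": joint speeds; "joint_efforts": joint torques, N m; "eef_pos": TCP position; "eef_rot": TCP orientation; "contact_force": force on the tool from outside, world axes, zero at the start; "ft_torque": the same for the moment, N m; "grip_width": finger opening in m.
Only numpy, scipy, OpenCV 4.12 (cv2) and the standard library are available. Lean on these libraries where they do the work, as an engineer would, in place of code of your own. Each camera call takes 0.05 s, during which the arm holds its last target.

## Working session

There is one attempt and no reset: what is moved stays moved. The work goes in short steps, Python scripts to look and compute and a tool call to move; the robot and the scene stay as the last step left them, time stands still between calls to the robot, and variables do not carry over. Pictures are saved under pics/ and viewed, and the job is handed in when it is done.

Besides the shell and the picture viewer there is one more tool, called after "Request:" by a JSON object that holds its "api" and its "payload", one argument or row to a line. servo_tool: Moves the arm, as the interface text tells. Its arguments: {"type":"object","properties":{"motion":{"type":"array"},"newtons":{"type":"number"}},"required":["motion"]}

```bash
ls; mkdir -p pics
python3 - <<'E'
from plant import r,eyes,order
import cv2
s=r.state(); print(s)
for n in ["scene","top"]:
    im=eyes.capture(n); cv2.imwrite(f"pics/{n}0.png",im[:,:,::-1])
    p=eyes.camera_params(n); print(n,p)
E
```

```text
pics
{'t': 0.0, 'qpos': array([ 1.03021116e+00,  2.59378508e-01,  1.53608584e+00, -8.79723107e-06,
        1.34798505e+00, -2.02803591e-01]), 'joint_vel': array([ 0.0004506 ,  0.00108842, -0.00030319, -0.00117927, -0.00080967,
       -0.00028147]), 'joint_efforts': array([-1.60008915e-05, -4.46029651e+01, -2.90565223e+01, -5.75297927e-04,
        1.19922918e-02, -8.81987347e-06]), 'eef_pos': array([0.18199847, 0.51850846, 0.25545443]), 'eef_rot': array([-1.76898102,  1.56893957, -2.10676065]), 'contact_force': array([ 0.7049534 , -0.7270532 ,  0.24494222]), 'ft_torque': array([-0.0043724 ,  0.02007228,  0.02828617]), 'grip_width': 0.08545867292013298}
scene {'camera_matrix': array([[538.96943712,   0.        , 284.05957767],
       [  0.        , 538.96943712, 205.03093316],
       [  0.        ,   0.        ,   1.        ]]), 'k1': 0.00827277848242999, 'R': array([[-0.41966027,  0.90767816,  0.00237013],
       [ 0.52784731,  0.24617005, -0.81288223],
       [-0.7384189 , -0.33988331, -0.58242326]]), 't': array([ 0.20075246, -0.21168326,  1.83928573])}
top {'camera_matrix': array([[389.44277818,   0.        , 278.7208822 ],
       [  0.        , 389.44277818, 204.82163338],
       [  0.        ,   0.        ,   1.        ]]), 'k1': -0.034617035241051204, 'R': array([[-0.00996307, -0.99992536, -0.00707251],
       [-0.99813472,  0.01037076, -0.06016255],
       [ 0.06023141,  0.00645991, -0.99816354]]), 't': array([-0.01721568,  0.45055431,  0.87338371])}
```

View pics/scene0.png

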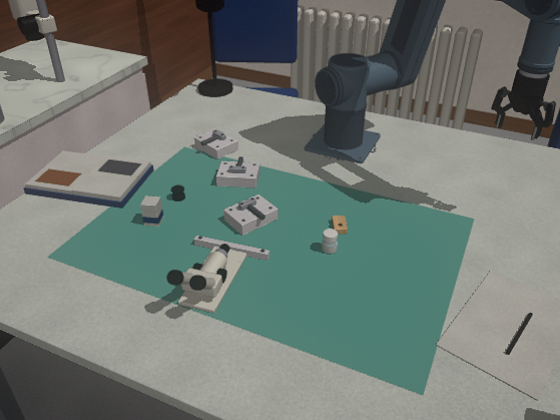

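View pics/top0.png

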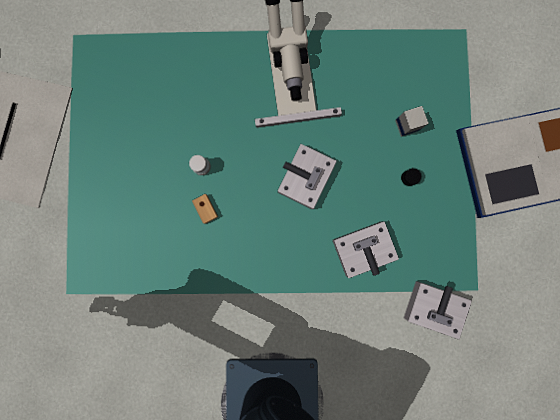

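```bash
cat > h.py <<'E'
import numpy as np, cv2
from plant import r,eyes,order
def ray(n,uv,z,p=None):
    p=p or eyes.camera_params(n); K=p["camera_matrix"];R=np.array(p["R"]);t=np.array(p["t"])
    s=np.array([(uv[0]-K[0,2])/K[0,0],(uv[1]-K[1,2])/K[1,1]]); q=s.copy()
    for _ in range(20): q=s/(1+p["k1"]*(q@q))
    d=R.T@np.array([q[0],q[1],1]); c=-R.T@t
    return c+d*(z-c[2])/d[2]
def proj(n,X,p=None):
    p=p or eyes.camera_params(n); K=p["camera_matrix"]
    c=np.array(p["R"])@np.array(X)+p["t"]; q=c[:2]/c[2]; q=q*(1+p["k1"]*(q@q))
    return np.array([K[0,0]*q[0]+K[0,2],K[1,1]*q[1]+K[1,2]])
def snap(n,name,crop=None,k=1):
    im=eyes.capture(n)[:,:,::-1]; cv2.imwrite(f"pics/{name}_full.png",im)
    return cropit(name,crop,k)
def cropit(name,crop,k,out=None):
    im=cv2.imread(f"pics/{name}_full.png")
    if crop: 
        x0,y0,x1,y1=crop; im=im[y0:y1,x0:x1]
    im=cv2.resize(im,None,fx=k,fy=k,interpolation=cv2.INTER_CUBIC)
    if crop:
        for x in range(-(-x0//10)*10,x1,10):
            cv2.line(im,((x-x0)*k,0),((x-x0)*k,6 if x%50 else 16),(0,255,255),1)
            if x%20==0: cv2.putText(im,str(x),((x-x0)*k,26),0,.35,(0,255,255),1)
        for y in range(-(-y0//10)*10,y1,10):
            cv2.line(im,(0,(y-y0)*k),(6 if y%50 else 16,(y-y0)*k),(0,255,255),1)
            if y%20==0: cv2.putText(im,str(y),(18,(y-y0)*k+4),0,.35,(0,255,255),1)
    cv2.imwrite(f"pics/{out or name}.png",im)
E
cp pics/top0.png pics/top0_full.png; cp pics/scene0.png pics/scene0_full.png
python3 -c "
from h import *
cropit('top0',(240,90,370,220),6,'top0_a'); cropit('top0',(180,90,440,230),3,'top0_b'); cropit('scene0',(190,180,300,290),6,'scene0_a')
for uv in [(310,177),(368,250),(440,308)]:
  P=ray('top',uv,.036);print(P,np.hypot(P[0],P[1]))
"
```

```text
[ 0.510389   -0.09227331  0.036     ] 0.5186629918748916
[ 0.34713501 -0.21785172  0.036     ] 0.40983177763589607
[ 0.21827277 -0.3739435   0.036     ] 0.43298585068574647
```

View pics/top0_a.png

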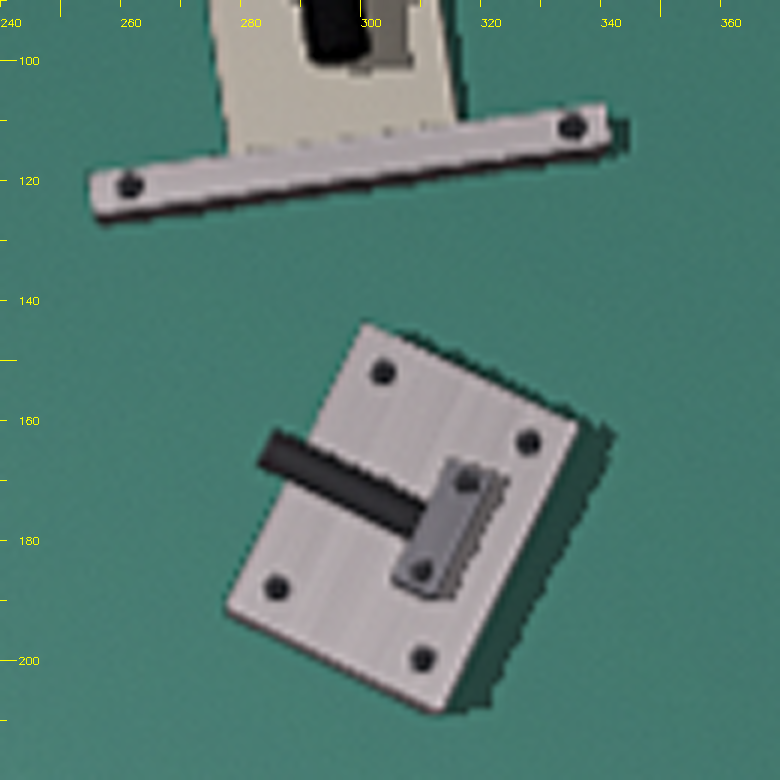

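View pics/top0_b.png

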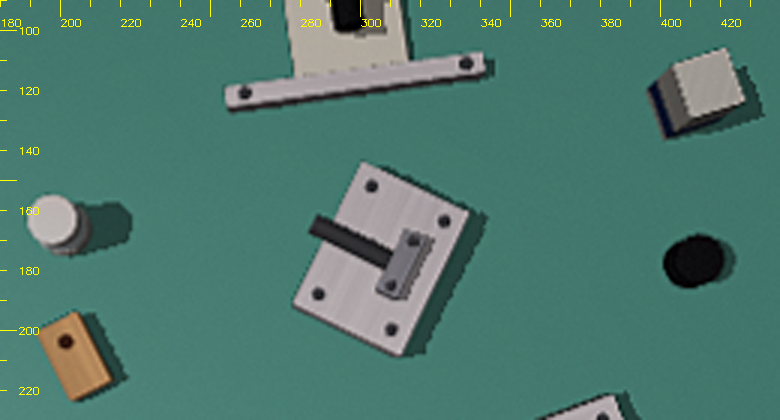

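View pics/scene0_a.png

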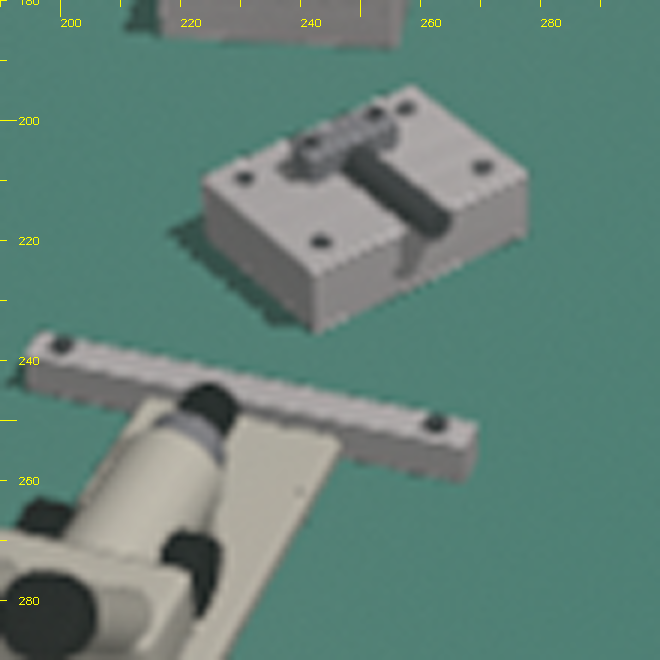

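```bash
cat > fit.py <<'E'
from h import *
from scipy.optimize import least_squares
def fit(n,pts,model,z,p=None,x0=None):
    # weighted rigid fit of model 2D pts (at heights z) to px
    p=p or eyes.camera_params(n)
    W=np.array([ray(n,q,zz,p)[:2] for q,zz in zip(pts,z)]); M=np.array(model)
    a=W-W.mean(0); b=M-M.mean(0)
    th=np.arctan2((b[:,0]*a[:,1]-b[:,1]*a[:,0]).sum(),(b*a).sum())
    Rm=np.array([[np.cos(th),-np.sin(th)],[np.sin(th),np.cos(th)]])
    c=W.mean(0)-Rm@M.mean(0); res=W-(c+M@Rm.T)
    return c,th,res
BL=[(.045,-.06),(-.045,-.06),(-.045,.06),(.045,.06)]
E
python3 - <<'E'
from fit import *
c=lambda L:[(240+x/6,90+y/6) for x,y in L]
b=fit('top',c([(362,323),(580,427),(441,712),(227,606)]),BL,[.036]*4)
print('block top',b[0],np.degrees(b[1]),b[2]*1e3)
# rail top: front left, front right, back right, back left
rl=fit('top',c([(97,215),(610,146),(607,104),(90,175)]),[(0,.1),(0,-.1),(.016,-.1),(.016,.1)],[.022]*4)
print('rail top',rl[0],np.degrees(rl[1]),rl[2]*1e3)
s=lambda L:[(190+x/6,180+y/6) for x,y in L]
b2=fit('scene',s([(316,275),(203,184),(411,86),(528,173)]),BL,[.036]*4)
print('block scene',b2[0],np.degrees(b2[1]),b2[2]*1e3)
rl2=fit('scene',s([(472,462-36),(468,450),(40,333),(27,362)]),[(0,.1),(.016,.1),(0,-.1),(.016,-.1)],[.022]*4)
print('rail scene',rl2[0],np.degrees(rl2[1]),rl2[2]*1e3)
d=lambda x,y:(180+x/3,90+y/3)
for nm,uv,z in [('carton',d(708,77),.07),('loupe',d(693,261),.034),('rest',d(76,355),.018),('pot',d(53,221),.055)]:
    print(nm,ray('top',uv,z))
R=np.array([[np.cos(rl[1]),-np.sin(rl[1])],[np.sin(rl[1]),np.cos(rl[1])]])
print('block in rail frame',R.T@(b[0]-rl[0]),np.degrees(b[1]-rl[1]))
E
```

```text
block top [ 0.51258196 -0.08585826] 63.48276403890483 [[-0.89598402  0.61899061]
 [-0.78969558  0.49423851]
 [ 0.85334837  0.36057517]
 [ 0.83233122 -1.47380429]]
rail top [ 0.6437874  -0.07026944] 7.23688564151235 [[ 0.22666293 -0.99183103]
 [-0.33558877  1.32328836]
 [ 0.18387529  0.08899462]
 [-0.07494945 -0.42045195]]
block scene [ 0.51772193 -0.08096219] 64.64383707864471 [[-0.70171732 -1.13332128]
 [ 0.41154448  2.14212991]
 [-0.4238387   0.28336076]
 [ 0.71401154 -1.29216939]]
rail scene [ 0.6497404  -0.06504988] 7.564415438988456 [[ 1.06696761 -2.81491709]
 [-0.47556571  0.27152447]
 [-1.9106357  -0.46772498]
 [ 1.3192338   3.0111176 ]]
carton [ 0.63765516 -0.32197683  0.07      ]
loupe [ 0.50842505 -0.31862145  0.034     ]
rest [0.44382875 0.14486242 0.018     ]
pot [0.54006558 0.15469087 0.055     ]
block in rail frame [-0.13212399  0.00106357] 56.24587839739248
```

The target is the block at top pixel (310,177). It is 0.52 m from the base, against 0.41 m for (368,250) and 0.43 m for (440,308), and its bar points left towards the pot. In the rail frame it is at (-132, +1) mm and turned 56°.

Plan:
1. Nudge the left face near the front.
2. Push the left end of the back face.
3. Fence-push with two fingertips onto the rail.

```bash
cat > nav.py <<'E'
from h import *
from scipy.spatial.transform import Rotation as Ro
def now():
    s=r.state(); return s,np.array(s['eef_pos']),Ro.from_euler('xyz',s['eef_rot']).as_matrix()
def plan(x,y,z,yaw):
    """tool shift total (tool axes, before spin) and spin to reach pos with tool-y heading yaw deg (mod 180)"""
    s,p,R=now(); d=R.T@(np.array([x,y,z])-p)
    cur=np.degrees(np.arctan2(R[1,1],R[0,1])); e=(yaw-cur+90)%180-90
    print('t',s['t'],'pos',p.round(4),'tool y yaw',cur.round(1),'grip',round(s['grip_width'],4),'F',s['contact_force'].round(1),'q6',round(s['qpos'][5],2))
    print('toolx',R[:,0].round(2),'tooly',R[:,1].round(2),'toolz',R[:,2].round(2))
    print('shift mm',(d*1e3).round(1),'spin',round(-np.radians(e),3))
E
python3 -c "
from nav import *
plan(.4476,-.0211,.12,137)"
```

```text
t 0.1 pos [0.182  0.5185 0.2555] tool y yaw 70.6 grip 0.0855 F [-0.5  0.1 -0. ] q6 -0.2
toolx [-0. -0. -1.] tooly [ 0.33  0.94 -0.  ] toolz [ 0.94 -0.33 -0.  ]
shift mm [ 136.1 -420.9  429.5] spin -1.158
```

Request:
{"api": "servo_tool", "payload": {
  "motion": [
    [[0,0,-0.042,0.043,0],[0,0,-0.042,0.043,0],[0,0,-0.042,0.043,0],[0,0,-0.042,0.043,0],[0,0,-0.042,0.043,0],[0,0,-0.042,0.043,0],[0,0,-0.042,0.043,0],[0,0,-0.042,0.043,0]]
  ]
}}

```text
t: 1.1
eef_pos: [0.3994, 0.0787, 0.2538]
eef_rot: [-1.643, 1.568, -1.971]
contact_force: [0.7, 0.8, 1.4]
grip_width: 0.0002
```

Request:
{"api": "servo_tool", "payload": {
  "motion": [
    [[0,0,0,0,-0.18],[0,0,0,0,-0.18],[0,0,0,0,-0.18],[0,0,0,0,-0.18],[0,0,0,0,-0.18],[0,0,0,0,-0.18],[0,0,0,0,-0.08]]
  ]
}}

```text
t: 1.98
eef_pos: [0.3999, 0.0725, 0.2514]
eef_rot: [2.691, 1.564, -2.735]
contact_force: [0.0, -0.3, 0.2]
grip_width: -0.0001
```

```bash
python3 -c "
from nav import *
plan(.4476,-.0211,.12,137)"
```

```text
t 1.975 pos [0.3999 0.0725 0.2514] tool y yaw 139.1 grip -0.0001 F [ 0.  -0.3  0.2] q6 -2.52
toolx [-0.01 -0.   -1.  ] tooly [-0.76  0.65  0.  ] toolz [ 0.65  0.76 -0.01]
shift mm [131.3 -97.8 -38.7] spin 0.037
```

Request:
{"api": "servo_tool", "payload": {
  "motion": [
    [[0,0.045,-0.033,-0.013,0.037],[0,0.045,-0.033,-0.013,0],[0,0.042,-0.033,-0.012,0],[0,0,0,0,0]]
  ]
}}

```text
t: 2.48
eef_pos: [0.4491, -0.0244, 0.1166]
eef_rot: [2.998, 1.567, -2.462]
contact_force: [0.4, 0.0, 0.1]
grip_width: -0.0001
```

```bash
python3 -c "
from nav import *
plan(.4476,-.0211,.035,137)
snap('wrist','w1'); snap('top','t1',(230,100,360,230),6)
s,p,R=now()
print(proj('top',p+R[:,0]*.025))"
```

```text
t 2.475 pos [ 0.4491 -0.0244  0.1166] tool y yaw 137.1 grip -0.0001 F [0.4 0.  0.1] q6 -2.69
toolx [-0. -0. -1.] tooly [-0.73  0.68  0.  ] toolz [ 0.68  0.73 -0.  ]
shift mm [81.6  3.3  1.7] spin 0.002
[279.1482681  202.67284821]
```

View pics/w1.png

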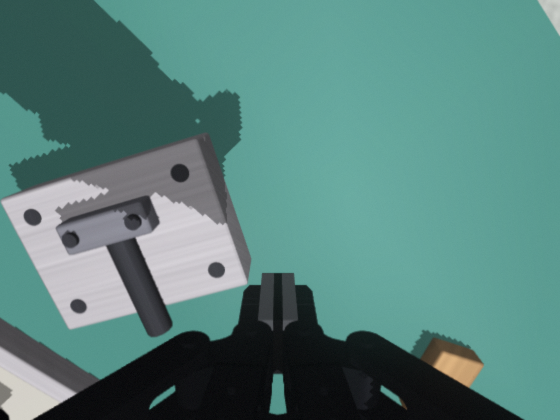

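View pics/t1.png

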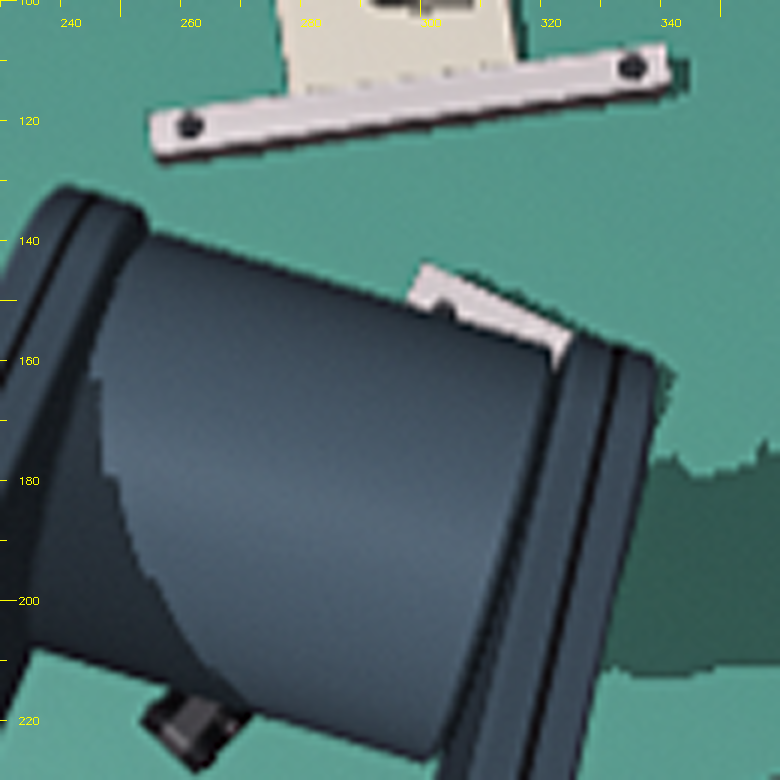

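```bash
python3 -c "
from nav import *
cropit('w1',(0,120,270,350),3,'w1a')"
```

```text
(no output)
```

View pics/w1a.png

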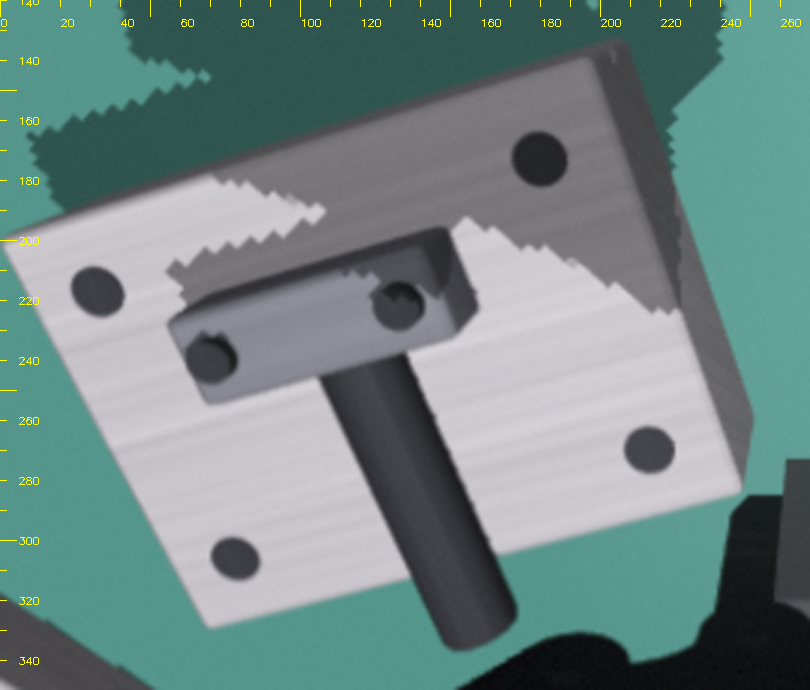

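```bash
python3 -c "
from fit import *; from nav import now
b=fit('wrist',[(70,329.3),(1,202),(197.7,139.3),(247.7,283.7)],BL,[.036]*4); print(b[0],np.degrees(b[1]),b[2]*1e3)
s,p,R=now()
u=np.array([[np.cos(b[1]),np.sin(b[1])],[-np.sin(b[1]),np.cos(b[1])]])
print('tcp in block',u@(p[:2]-b[0]))
print(proj('wrist',p+R[:,0]*.025))
"
```

```text
[ 0.51677559 -0.08257716] 63.53889249321093 [[ 0.20379776 -0.51489432]
 [ 0.73147949  0.34107189]
 [-0.73202962  0.43922276]
 [-0.20324763 -0.26540033]]
tcp in block [0.02337554 0.08634116]
[279.60249265 292.09044987]
```

Request:
{"api": "servo_tool", "payload": {
  "motion": [
    [[0,0.03,0,0.006,0],[0,0.03,0,0,0],[0,0.02,0,0,0],[0,0,0,0,0]]
  ]
}}

```text
t: 3.08
eef_pos: [0.4576, -0.0162, 0.0439]
eef_rot: [-1.217, 1.557, -0.389]
contact_force: [0.6, 0.5, 0.2]
grip_width: -0.0001
```

```bash
python3 -c "
from nav import *
plan(.4476,-.0211,.035,137)"
```

```text
t 3.075 pos [ 0.4576 -0.0162  0.0439] tool y yaw 137.5 grip -0.0001 F [0.6 0.5 0.2] q6 -2.68
toolx [ 0.01 -0.01 -1.  ] tooly [-0.74  0.68 -0.01] toolz [0.68 0.74 0.  ]
shift mm [  8.8   4.2 -10.4] spin 0.008
```

Request:
{"api": "servo_tool", "payload": {
  "motion": [
    [[0,0.007,-0.005,0,0],[0,0,-0.006,0,0],[0,0,-0.006,0,0],[0,0,-0.006,0,0],[0,0,-0.006,0,0],[0,0,0,0,0]]
  ]
}}

```text
t: 3.82
eef_pos: [0.4796, -0.0348, 0.0398]
eef_rot: [-1.123, 1.557, -0.293]
contact_force: [-0.5, 1.8, -0.7]
grip_width: 0.0002
```

```bash
python3 -c "
from nav import *
plan(.4476,-.0211,.035,137)
snap('wrist','w2')"
```

```text
t 3.825 pos [ 0.4796 -0.0348  0.0398] tool y yaw 137.6 grip 0.0002 F [-0.5  1.8 -0.7] q6 -2.71
toolx [ 0.01 -0.   -1.  ] tooly [-0.74  0.67 -0.01] toolz [0.67 0.74 0.01]
shift mm [  4.4  33.  -11.5] spin 0.01
```

View pics/w2.png

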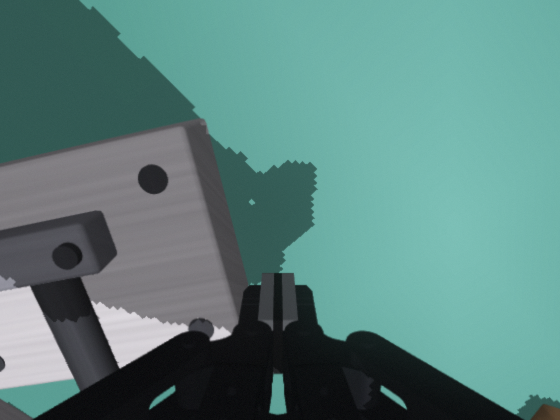

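```bash
python3 -c "
from nav import *
cropit('w2',(0,110,260,340),3,'w2a')"
```

```text
(no output)
```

View pics/w2a.png

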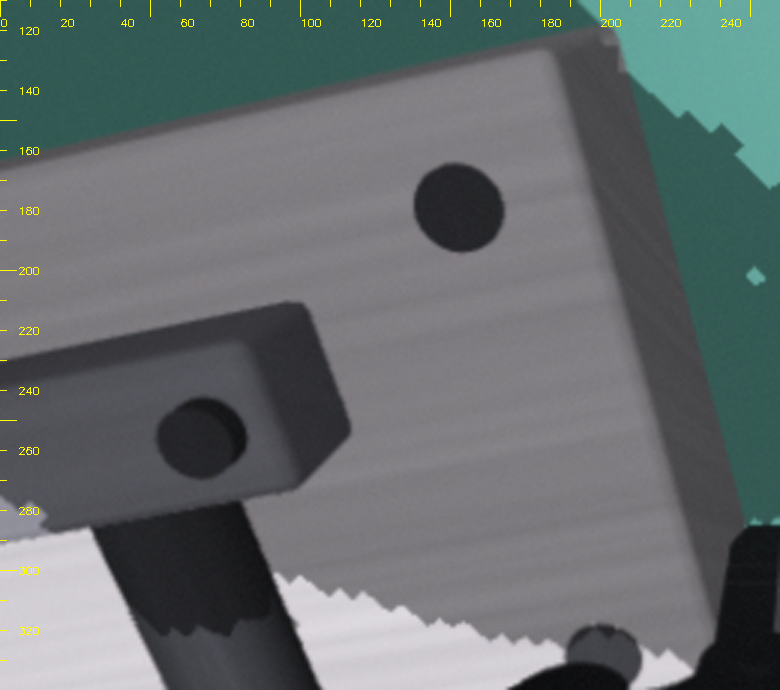

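```bash
cat >> fit.py <<'E'
def edge(n,bl,onleft,onback):
    """block pose from the back-left top corner, a point along left edge (towards front), a point along back edge (towards right)"""
    p=eyes.camera_params(n); A,B,C=[ray(n,q,.036,p)[:2] for q in (bl,onleft,onback)]
    a1=np.arctan2(*(B-A)[::-1]); a2=np.arctan2(*(A-C)[::-1])-np.pi/2; w1=np.linalg.norm(B-A);w2=np.linalg.norm(C-A)
    d=(a2-a1+np.pi)%(2*np.pi)-np.pi; th=a1+d*w2/(w1+w2)
    ux=np.array([np.cos(th),np.sin(th)]);uy=np.array([-ux[1],ux[0]])
    return A+.045*ux-.06*uy,th,np.degrees([a1,a2])
RAIL=np.array([.648,-.067]); RTH=np.radians(7.35)
def report(c,th):
    from nav import now
    s,p,R=now(); f=lambda t:np.array([[np.cos(t),np.sin(t)],[-np.sin(t),np.cos(t)]])
    print('block world',c.round(4),np.degrees(th).round(1),'in rail mm',(f(RTH)@(c-RAIL)*1e3).round(1),np.degrees(th-RTH).round(1),'TCP in block mm',(f(th)@(p[:2]-c)*1e3).round(1))
E
python3 -c "
from fit import *
c,th,a=edge('wrist',(185,126.5),(236.7,331),(0,167)); print(a); report(c,th)"
```

```text
[57.66667318 58.83073239]
block world [ 0.5282 -0.1018] 58.2 in rail mm [-123.3  -19.2] 50.8 TCP in block mm [31.3 76.6]
```

Request:
{"api": "servo_tool", "payload": {
  "motion": [
    [[0,0,0.008,0,0],[0,-0.05,0,0,0],[0,-0.045,0,0,0],[0,0,0,0,0]]
  ]
}}

```text
t: 4.38
eef_pos: [0.4733, -0.0294, 0.138]
eef_rot: [-1.185, 1.552, -0.355]
contact_force: [1.2, -0.2, -1.4]
grip_width: 0.0001
```

```bash
python3 -c "
from nav import *
plan(.488,-.165,.12,138)"
```

```text
t 4.375 pos [ 0.4733 -0.0294  0.138 ] tool y yaw 137.5 grip 0.0001 F [ 1.2 -0.2 -1.4] q6 -2.7
toolx [ 0.02 -0.01 -1.  ] tooly [-0.74  0.68 -0.02] toolz [0.68 0.74 0.01]
shift mm [  19.1 -102.1  -90.2] spin -0.008
```

Request:
{"api": "servo_tool", "payload": {
  "motion": [
    [[0,0,-0.034,-0.03,0],[0,0,-0.034,-0.03,0],[0.0854,0,-0.034,-0.03,0],[0.0854,0,0,0,0],[0.0854,0,0,0,0],[0.0854,0,0,0,0],[0.0854,0,0,0,0]]
  ]
}}

```text
t: 5.25
eef_pos: [0.4861, -0.1641, 0.1358]
eef_rot: [-1.158, 1.553, -0.324]
contact_force: [0.6, -0.4, -0.6]
grip_width: 0.0851
```

```bash
python3 -c "
from nav import *
plan(.488,-.165,.026,138)
snap('wrist','w3'); snap('top','t3')"
```

```text
t 5.25 pos [ 0.4861 -0.1641  0.1358] tool y yaw 137.8 grip 0.0851 F [ 0.6 -0.4 -0.6] q6 -2.95
toolx [ 0.02 -0.01 -1.  ] tooly [-0.74  0.67 -0.02] toolz [0.67 0.74 0.01]
shift mm [109.9  -0.2  -0.2] spin -0.004
```

View pics/w3.png

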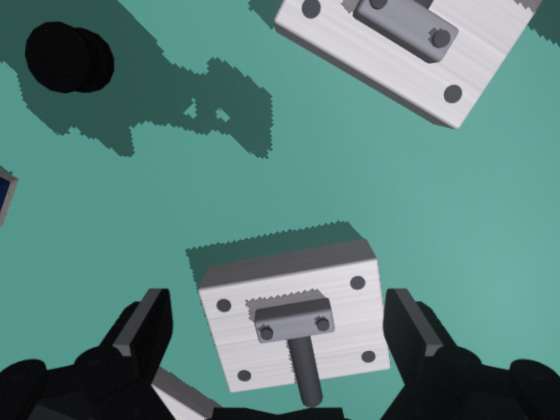

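View pics/t3.png

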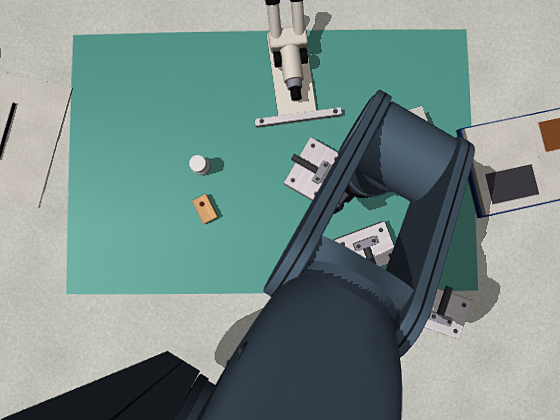

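```bash
python3 -c "
from fit import *
b=fit('wrist',[(232,391),(200,289),(376,262),(390,366)],BL,[.036]*4); print(b[2]*1e3); report(b[0],b[1])
from nav import *
cropit('w3',(180,220,420,420),3,'w3a')
s,p,R=now();print([proj('wrist',[p[0],p[1],z]).round(0) for z in (.01,.036)])
"
```

```text
[[-2.29532754 -0.2015315 ]
 [-0.86206073  1.53985876]
 [ 3.47539542  1.59942747]
 [-0.31800715 -2.93775474]]
block world [ 0.5273 -0.1013] 59.1 in rail mm [-124.1  -18.6] 51.8 TCP in block mm [-75.2   2.9]
[array([282., 216.]), array([282., 230.])]
```

View pics/w3a.png

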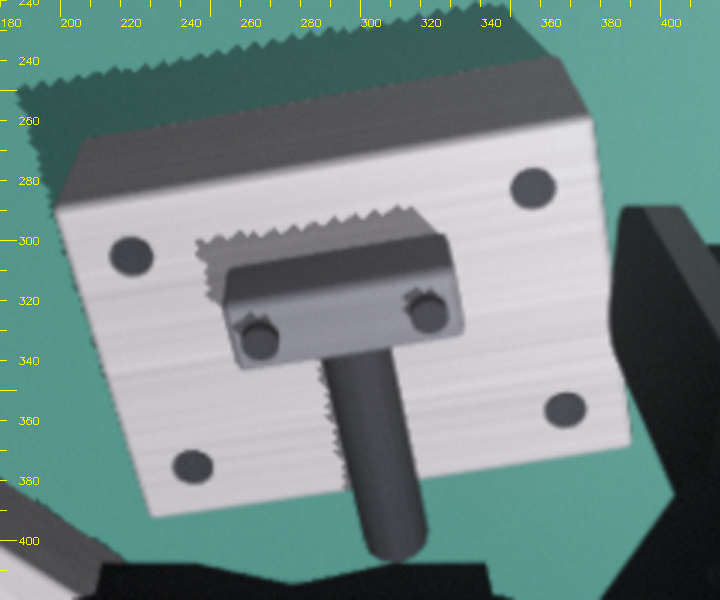

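Request:
{"api": "servo_tool", "payload": {
  "motion": [
    [[0.0854,0.04,0,-0.005,0],[0.0854,0.04,0,0,0],[0.0854,0.03,0,0,0],[0.0854,0,0,0,0]]
  ]
}}

```text
t: 5.85
eef_pos: [0.4869, -0.168, 0.0252]
eef_rot: [-1.214, 1.548, -0.377]
contact_force: [-0.4, -0.5, 0.0]
grip_width: 0.0853
```

```bash
python3 -c "
from nav import *
plan(.488,-.165,.026,138)
snap('wrist','w4')"
```

```text
t 5.85 pos [ 0.4869 -0.168   0.0252] tool y yaw 138.0 grip 0.0853 F [-0.4 -0.5  0. ] q6 -2.96
toolx [ 0.02 -0.01 -1.  ] tooly [-0.74  0.67 -0.02] toolz [0.67 0.74 0.01]
shift mm [-0.8  1.2  3. ] spin -0.001
```

View pics/w4.png

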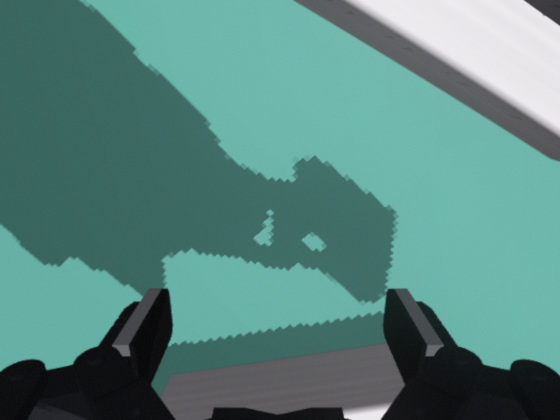

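Request:
{"api": "servo_tool", "payload": {
  "motion": [
    [[0.0854,0,0,0.007,0],[0.0854,0,0.001,0.007,0],[0.0854,0,0.005,0.005,0.08],[0.0854,0,0.005,0.005,0.08],[0.0854,0,0.005,0.005,0.08],[0.0854,0,0.005,0.005,0.08],[0.0854,0,0,0,0]]
  ]
}}

```text
t: 6.78
eef_pos: [0.5009, -0.1276, 0.0326]
eef_rot: [-1.019, 1.539, -0.506]
contact_force: [0.1, -0.5, 0.4]
grip_width: 0.0854
```

```bash
python3 -c "
from nav import *
plan(.488,-.165,.026,138)
snap('wrist','w5');snap('top','t5')
snap('scene','s5',(180,150,320,290),5)"
```

```text
t 6.775 pos [ 0.5009 -0.1276  0.0326] tool y yaw 119.4 grip 0.0854 F [ 0.1 -0.5  0.4] q6 -2.55
toolx [ 0.03 -0.02 -1.  ] tooly [-0.49  0.87 -0.03] toolz [0.87 0.49 0.02]
shift mm [  6.8 -26.1 -29.7] spin -0.325
```

View pics/w5.png

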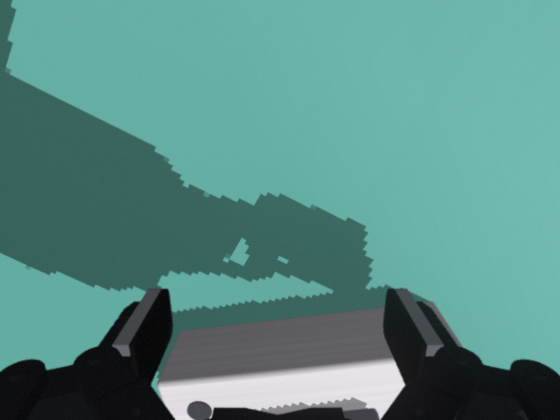

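View pics/t5.png

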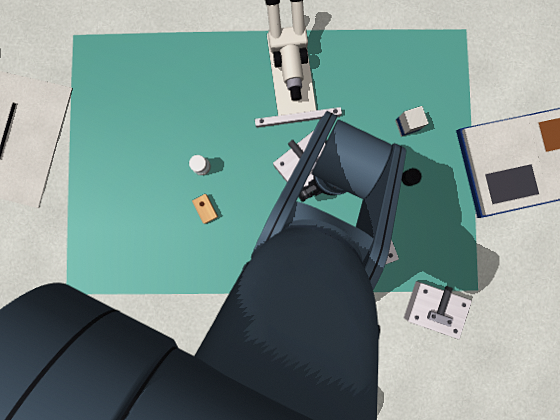

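View pics/s5.png

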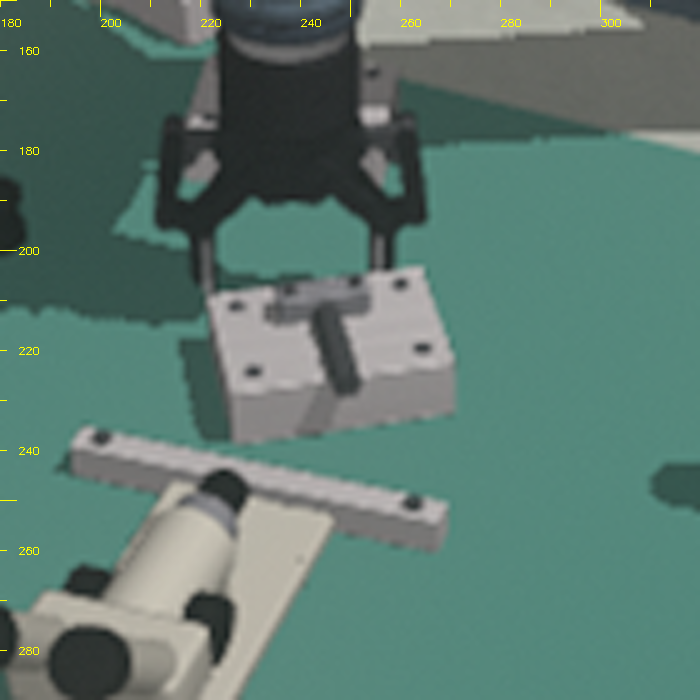

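```bash
cat >> fit.py <<'E'
def scene(FR,BR,BL_,FL):
    b=fit('scene',[FR,BR,BL_,FL],BL,[.036]*4); print('res',(b[2]*1e3).round(1).tolist()); report(b[0]-[.001,.0016],b[1]-np.radians(.3))
E
python3 -c "
from fit import *
scene((226,228.4),(222,209.4),(264.4,203.4),(271,223))
c,th,a=edge('wrist',(403,355),(406,375),(162,382));print(a);report(c,th)
"
```

```text
res [[-2.2, -0.8], [1.1, 2.4], [0.2, -1.1], [0.8, -0.5]]
block world [ 0.5473 -0.0816] 37.1 in rail mm [-101.8   -1.6] 29.8 TCP in block mm [-65.1  -9.4]
[42.9837028  38.75026677]
block world [ 0.56   -0.1022] 39.1 in rail mm [-91.8 -23.6] 31.8 TCP in block mm [-62.2  16.9]
```

Request:
{"api": "servo_tool", "payload": {
  "motion": [
    [[0.0854,0,0,-0.007,0],[0.0854,0.006,0.009,0,0],[0.0854,0,0,0.006,0],[0.0854,0,0.005,0.004,0.08],[0.0854,0,0.005,0.003,0.08],[0.0854,0,0.005,0.003,0.08],[0.0854,0,0.005,0.003,0.08],[0.0854,0,0,0,0]]
  ]
}}

```text
t: 7.92
eef_pos: [0.4964, -0.0977, 0.0256]
eef_rot: [-0.93, 1.545, -0.74]
contact_force: [-0.7, 0.2, -0.4]
grip_width: 0.0853
```

```bash
python3 -c "
from nav import *
plan(.488,-.165,.026,138)
snap('scene','s6',(180,170,300,290),6)"
```

```text
t 7.925 pos [ 0.4964 -0.0977  0.0256] tool y yaw 100.8 grip 0.0853 F [-0.7  0.2 -0.4] q6 -2.16
toolx [ 0.02 -0.02 -1.  ] tooly [-0.19  0.98 -0.02] toolz [0.98 0.19 0.02]
shift mm [  0.6 -64.5 -20.9] spin -0.649
```

View pics/s6.png

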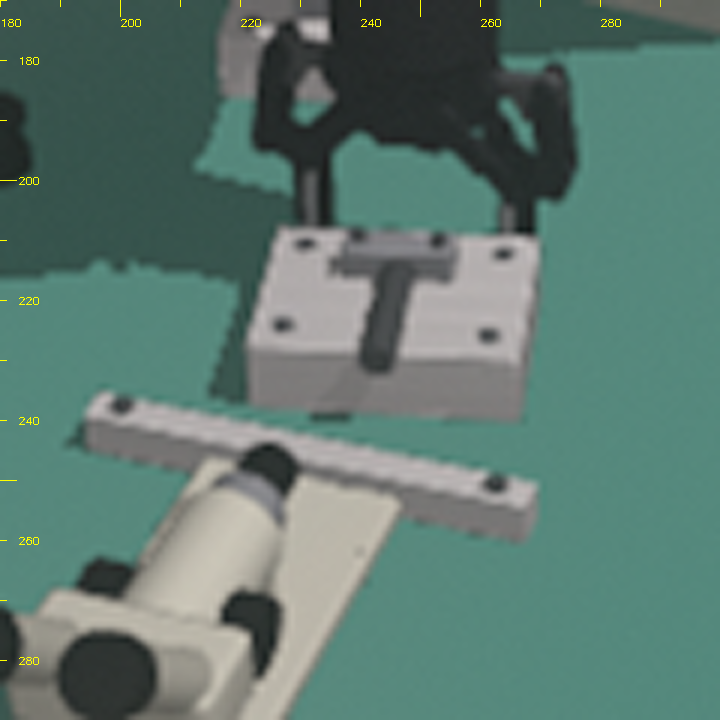

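```bash
python3 -c "
from fit import *
f=lambda x,y:(180+x/6,170+y/6)
scene(f(246,347),f(279,228),f(540,238),f(522,360))
"
```

```text
res [[-0.9, -0.4], [0.8, 1.0], [0.4, -0.3], [-0.4, -0.3]]
block world [ 0.5581 -0.0752] 20.6 in rail mm [-90.2   3.3] 13.2 TCP in block mm [-65.7   0.5]
```

Request:
{"api": "servo_tool", "payload": {
  "motion": [
    [[0.0854,0,0.005,0.003,0.08],[0.0854,0,0.005,0.003,0.08],[0.0854,0,0.004,0.003,0.08],[0.0854,0,0.004,0.003,0.08],[0.0854,0,0,0.003,0],[0.0854,0,0,0.003,0],[0.0854,0,0,0,0]]
  ]
}}

```text
t: 8.85
eef_pos: [0.5016, -0.0773, 0.0234]
eef_rot: [-1.952, 1.557, -2.076]
contact_force: [0.7, -0.5, -0.3]
grip_width: 0.0853
```

```bash
python3 -c "
from nav import *
plan(.488,-.165,.026,138)
snap('scene','s7',(180,170,300,290),6)"
```

```text
t 8.85 pos [ 0.5016 -0.0773  0.0234] tool y yaw 82.9 grip 0.0853 F [ 0.7 -0.5 -0.3] q6 -1.8
toolx [-0.01 -0.01 -1.  ] tooly [ 0.12  0.99 -0.01] toolz [ 0.99 -0.12 -0.01]
shift mm [ -1.4 -88.8  -2.7] spin -0.961
```

View pics/s7.png

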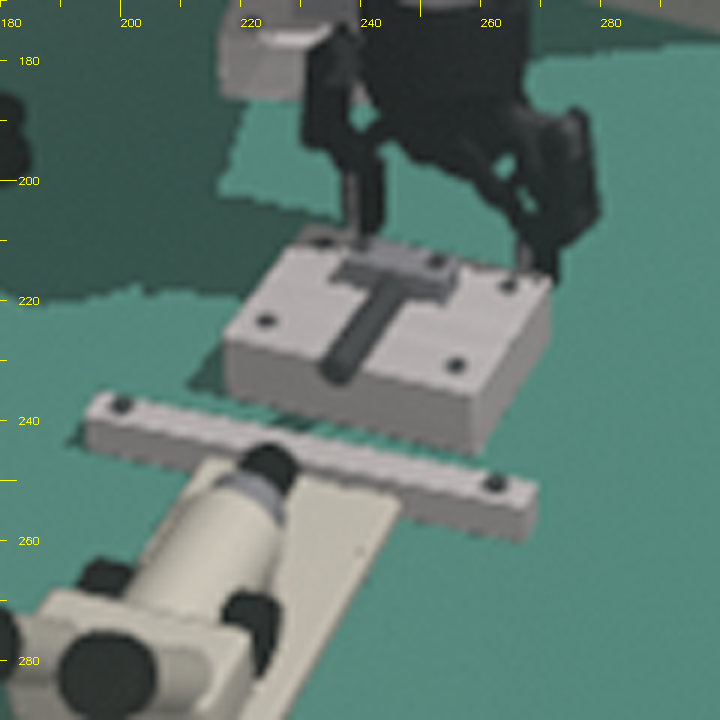

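```bash
python3 -c "
from fit import *
f=lambda x,y:(180+x/6,170+y/6)
scene(f(223,336),f(300,225),f(552,282),f(480,397))
snap('top','t7',(230,90,370,220),5)
"
```

```text
res [[-2.3, 0.3], [1.4, -2.2], [2.3, 1.0], [-1.4, 0.9]]
block world [ 0.5704 -0.073 ] 4.7 in rail mm [-77.7   4. ] -2.6 TCP in block mm [-68.8   1.4]
```

View pics/t7.png

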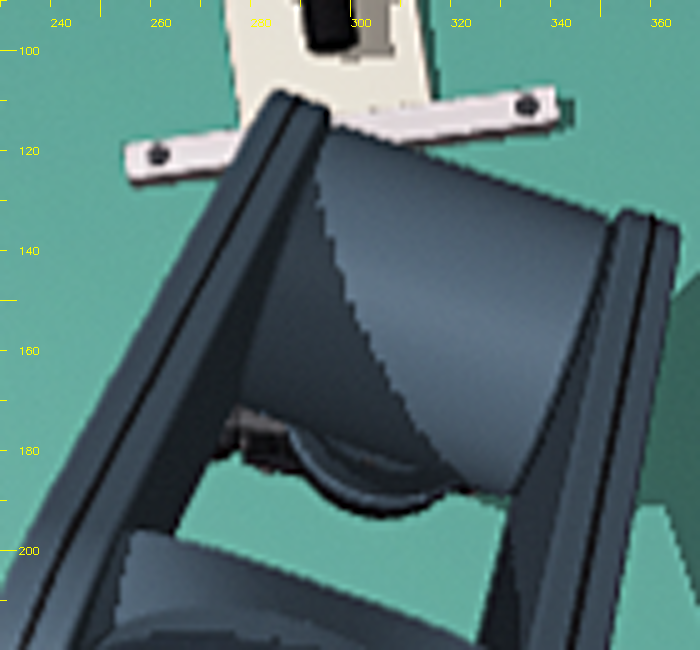

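Request:
{"api": "servo_tool", "payload": {
  "motion": [
    [[0.0854,0,0,0.006,-0.05],[0.0854,0,0,0.006,-0.045],[0.0854,0,0,0.005,0],[0.0854,0,0,0.005,0],[0.0854,0,0,0.004,0],[0.0854,0,0,0,0]]
  ]
}}

```text
t: 9.7
eef_pos: [0.5158, -0.0747, 0.0214]
eef_rot: [-2.989, 1.537, -3.007]
contact_force: [-0.6, 0.1, 0.0]
grip_width: 0.0854
```

```bash
python3 -c "
from nav import *
plan(.488,-.165,.026,138)
snap('scene','s8',(180,170,300,290),6)"
```

```text
t 9.7 pos [ 0.5158 -0.0747  0.0214] tool y yaw 89.0 grip 0.0854 F [-0.6  0.1  0. ] q6 -1.89
toolx [-0.03 -0.   -1.  ] tooly [ 0.02  1.   -0.01] toolz [ 1.   -0.02 -0.03]
shift mm [ -3.2 -90.8 -26.3] spin -0.855
```

View pics/s8.png

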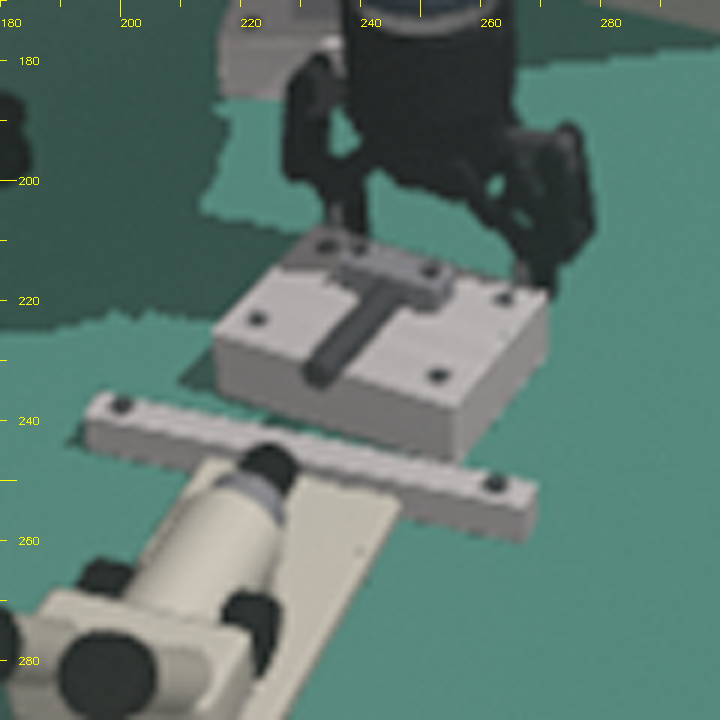

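```bash
python3 -c "
from fit import *
f=lambda x,y:(180+x/6,170+y/6)
scene(f(215,334),f(308,227),f(549,292),f(457,407))
snap('wrist','w8')
"
```

```text
res [[-1.9, 1.0], [1.7, -0.5], [0.7, 0.2], [-0.5, -0.7]]
block world [ 0.5748 -0.0739] 0.3 in rail mm [-73.5   2.5] -7.1 TCP in block mm [-58.9  -0.5]
```

View pics/w8.png

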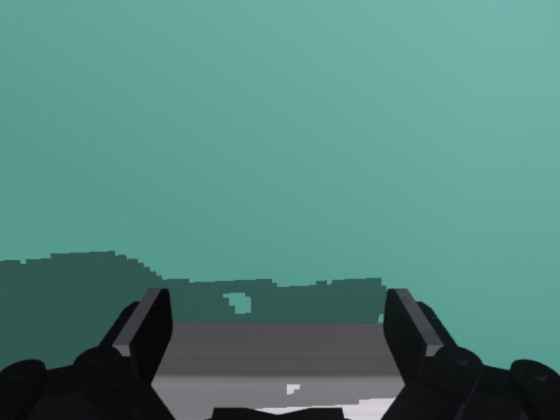

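Request:
{"api": "servo_tool", "payload": {
  "motion": [
    [[0.0854,-0.004,0,0.005,0],[0.0854,0,0,0.005,0],[0.0854,0,0,0.005,0],[0.0854,0,0,0.004,0],[0.0854,0,0,0,0]]
  ]
}}

```text
t: 10.42
eef_pos: [0.5348, -0.0747, 0.0234]
eef_rot: [-3.039, 1.534, -3.057]
contact_force: [-3.6, 0.7, 0.3]
grip_width: 0.0855
```

```bash
python3 -c "
from nav import *
plan(.488,-.165,.026,138)
snap('scene','s9',(180,170,300,290),6)"
```

```text
t 10.425 pos [ 0.5348 -0.0747  0.0234] tool y yaw 89.0 grip 0.0855 F [-3.6  0.7  0.3] q6 -1.88
toolx [-0.04 -0.   -1.  ] tooly [ 0.02  1.   -0.  ] toolz [ 1.   -0.02 -0.04]
shift mm [ -0.6 -91.1 -45.3] spin -0.855
```

View pics/s9.png

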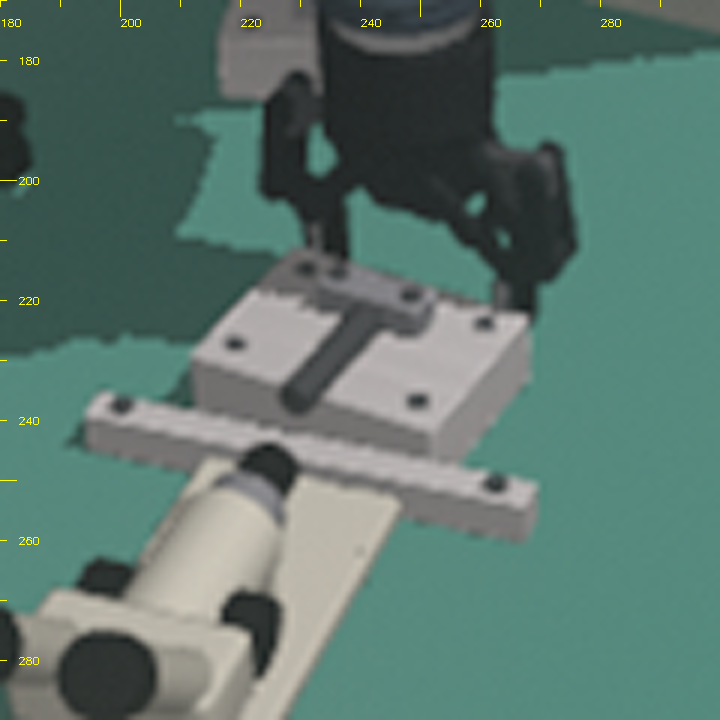

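```bash
python3 -c "
from fit import *
f=lambda x,y:(180+x/6,170+y/6)
scene(f(190,362),f(288,248),f(532,318),f(431,434))
"
```

```text
res [[0.1, 1.7], [0.1, -1.1], [0.3, 1.3], [-0.5, -2.0]]
block world [ 0.5948 -0.0739] -0.2 in rail mm [-53.7  -0. ] -7.6 TCP in block mm [-60.  -1.]
```

Request:
{"api": "servo_tool", "payload": {
  "motion": [
    [[0.0854,-0.002,-0.002,-0.001,-0.05],[0.0854,0,-0.003,0.0015,-0.05],[0.0854,0,-0.003,0.002,-0.05],[0.0854,0,-0.002,0.002,-0.04],[0.0854,0,0,0,0]]
  ]
}}

```text
t: 11.1
eef_pos: [0.5423, -0.0853, 0.0266]
eef_rot: [3.114, 1.54, -2.992]
contact_force: [-1.8, 1.5, -1.0]
grip_width: 0.0854
```

```bash
python3 -c "
from nav import *
plan(.488,-.165,.026,138)
snap('scene','s10',(180,170,300,290),6)"
```

```text
t 11.1 pos [ 0.5423 -0.0853  0.0266] tool y yaw 100.1 grip 0.0854 F [-1.8  1.5 -1. ] q6 -2.08
toolx [-0.03 -0.   -1.  ] tooly [-0.18  0.98  0.  ] toolz [ 0.98  0.18 -0.03]
shift mm [  2.7 -68.9 -67.4] spin -0.661
```

View pics/s10.png

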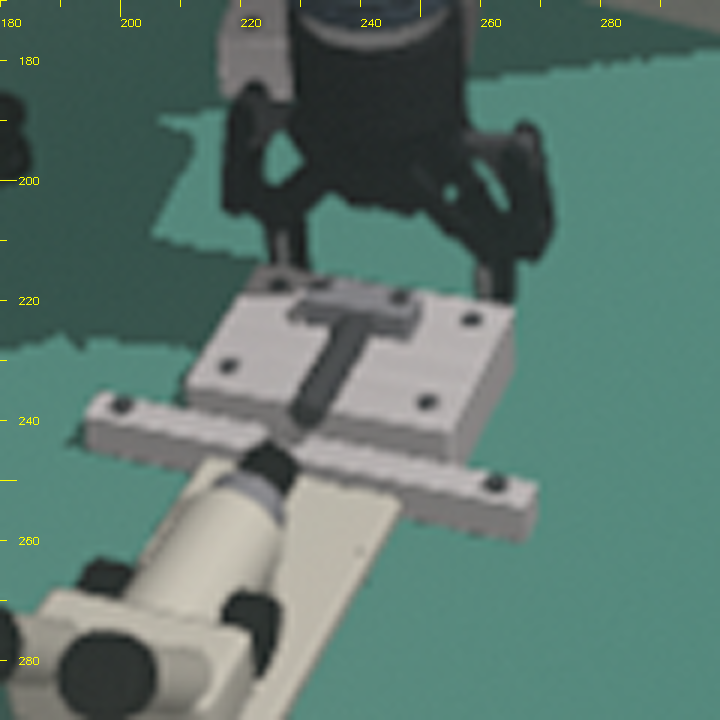

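```bash
python3 -c "
from fit import *
f=lambda x,y:(180+x/6,170+y/6)
scene(f(184,380),f(248,264),f(517,306),f(452,434))
"
```

```text
res [[-2.8, -0.5], [2.4, -2.7], [-0.7, 1.8], [1.0, 1.4]]
block world [ 0.6    -0.0759] 9.3 in rail mm [-48.7  -2.7] 1.9 TCP in block mm [-58.5   0.1]
```

Request:
{"api": "servo_tool", "payload": {
  "motion": [
    [[0.0854,0,0,-0.02,0],[0.0854,-0.05,0,-0.01,0],[0.0854,-0.05,0,-0.03,0],[0.0854,-0.05,0,-0.03,0],[0.0854,-0.03,0,-0.02,0],[0.0854,0,0,0,0]]
  ]
}}

```text
t: 11.9
eef_pos: [0.4415, -0.1051, 0.2182]
eef_rot: [-2.694, 1.552, -2.522]
contact_force: [-0.5, 0.8, -0.8]
grip_width: 0.085
```

```bash
python3 -c "
from nav import *
plan(.488,-.165,.026,138)
snap('wrist','w11');snap('scene','s11',(180,170,300,290),6);snap('top','t11',(230,80,370,210),5)"
```

```text
t 11.9 pos [ 0.4415 -0.1051  0.2182] tool y yaw 99.9 grip 0.085 F [-0.5  0.8 -0.8] q6 -2.2
toolx [-0.02 -0.01 -1.  ] tooly [-0.17  0.99 -0.01] toolz [ 0.99  0.17 -0.02]
shift mm [192.1 -65.4  38.8] spin -0.666
```

View pics/w11.png

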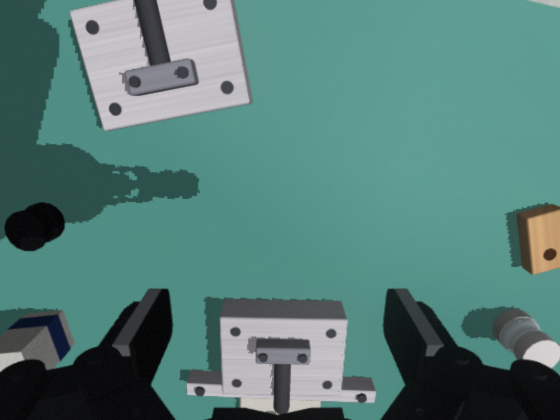

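View pics/t11.png

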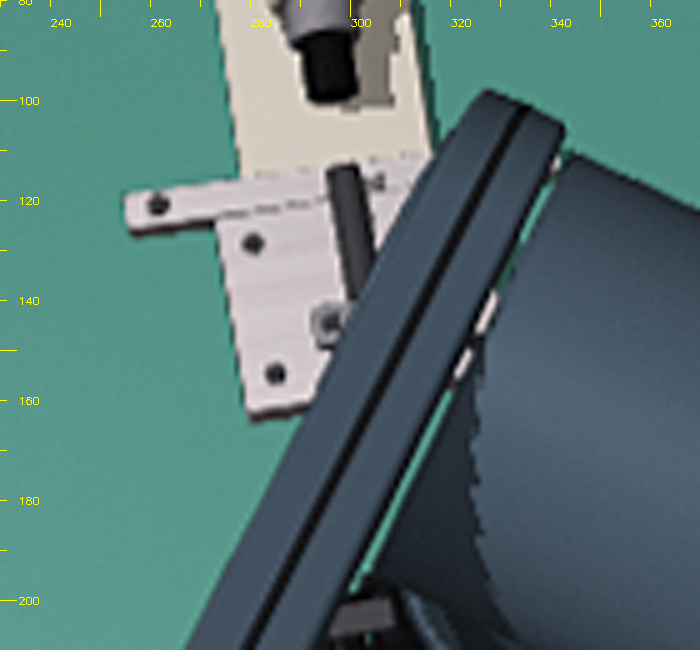

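View pics/s11.png

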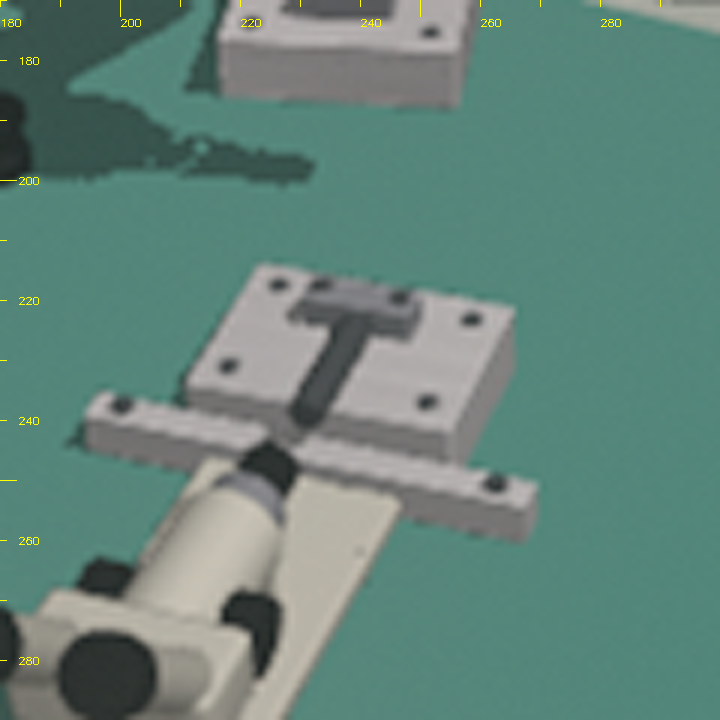

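Request:
{"api": "servo_tool", "payload": {
  "motion": [
    [[0.0854,0,0.05,-0.015,0],[0.0854,0,0.055,-0.015,0],[0.0854,0,0.055,-0.015,0],[0.0854,0,0.055,0,0],[0.0854,0,0.055,0,0],[0.0854,0,0.04,0,0],[0.0854,0,0,0,0]]
  ]
}}

```text
t: 12.92
eef_pos: [0.3405, 0.2033, 0.2047]
eef_rot: [3.117, 1.533, -2.995]
contact_force: [0.0, -0.1, -0.5]
grip_width: 0.0856
```

```bash
python3 -c "
from nav import *
plan(.488,-.165,.026,138)
snap('top','t12',(245,90,355,190),7)"
```

```text
t 12.925 pos [0.3405 0.2033 0.2047] tool y yaw 99.8 grip 0.0856 F [ 0.  -0.1 -0.5] q6 -1.49
toolx [-0.04 -0.01 -1.  ] tooly [-0.17  0.99  0.  ] toolz [ 0.98  0.17 -0.04]
shift mm [ 175.  -388.2   89.3] spin -0.667
```

View pics/t12.png

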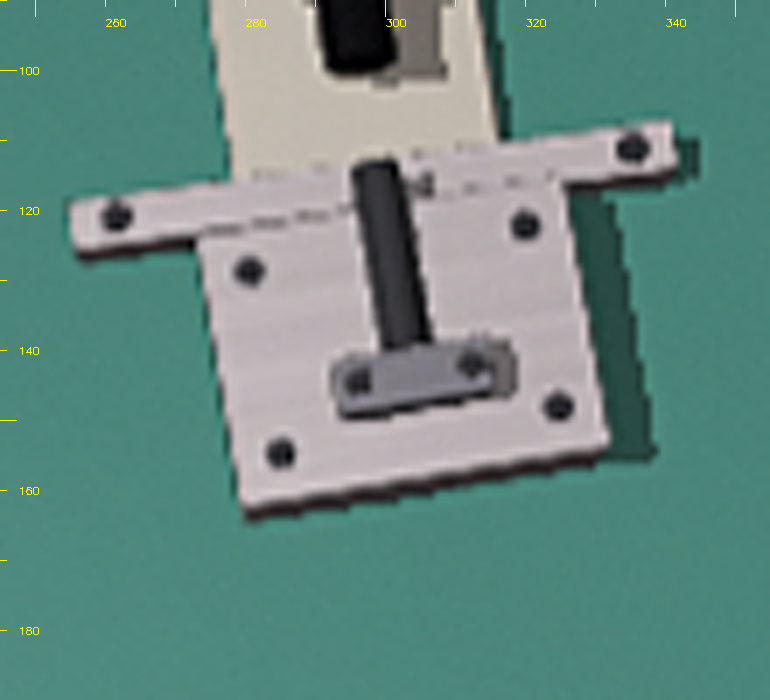

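```bash
cat > m.py <<'E'
from fit import *
def topm(c,bc,rc,rh):
    """bc: FR,BR,BL,FL; rc: rail front-left(+y), front-right,back-right,back-left; rh: left,right hole"""
    b=fit('top',[c(q) for q in bc],BL,[.036]*4)
    rl=fit('top',[c(q) for q in rc],[(0,.1),(0,-.1),(.016,-.1),(.016,.1)],[.022]*4)
    h=[ray('top',c(q),.022)[:2] for q in rh]; d=h[0]-h[1]; th=np.arctan2(-d[0],d[1]); mid=(h[0]+h[1])/2
    o=mid-.008*np.array([np.cos(th),np.sin(th)])
    print('blk',b[0],np.degrees(b[1]),(b[2]*1e3).round(1).tolist()); print('rail corners',rl[0],np.degrees(rl[1]),(rl[2]*1e3).round(1).tolist()); print('rail holes',o,np.degrees(th),np.linalg.norm(d))
    for o_,t in ((rl[0],rl[1]),(o,th)):
        f=np.array([[np.cos(t),np.sin(t)],[-np.sin(t),np.cos(t)]]); print('rel mm',(f@(b[0]-o_)*1e3).round(1),np.degrees(b[1]-t).round(2))
E
python3 - <<'E'
from m import *
c=lambda q:(245+q[0]/7,90+q[1]/7)
topm(c,[(567,177),(609,444),(241,507),(200,237)],[(74,248),(677,172),(671,121),(70,201)],[(117,217),(632,149)])
E
```

```text
blk [ 0.59716316 -0.07737354] 8.590912965709576 [[-0.6, -0.5], [1.3, 1.1], [0.2, 0.3], [-1.0, -0.8]]
rail corners [ 0.64417511 -0.06972746] 6.867511924696713 [[0.2, -0.3], [-0.6, 0.8], [0.5, 0.4], [-0.1, -0.9]]
rail holes [ 0.64497423 -0.07022934] 7.022736884289273 0.17011634832966147
rel mm [-47.6  -2. ] 1.72
rel mm [-48.3  -1.2] 1.57
```

```bash
python3 -c "
from nav import *
plan(.5216,-.084,.1,97.2)"
```

```text
t 12.975 pos [0.3407 0.2021 0.2046] tool y yaw 99.7 grip 0.0854 F [-0.5 -0.2 -1. ] q6 -1.49
toolx [-0.04 -0.01 -1.  ] tooly [-0.17  0.99  0.  ] toolz [ 0.98  0.17 -0.04]
shift mm [  99.4 -312.6  133.8] spin 0.044
```

Request:
{"api": "servo_tool", "payload": {
  "motion": [
    [[0.0854,0,-0.052,0.022,0.044],[0.0854,0.01,-0.052,0.022,0],[0.0854,0.01,-0.052,0.022,0],[0.0854,0.01,-0.052,0.022,0],[0.0854,0.02,-0.052,0.022,0],[0.0854,0.03,-0.045,0.02,0],[0.0854,0,0,0,0]]
  ]
}}

```text
t: 13.85
eef_pos: [0.5105, -0.0998, 0.1109]
eef_rot: [-3.128, 1.526, -3.008]
contact_force: [-0.3, 1.2, 0.2]
grip_width: 0.0855
```

```bash
python3 -c "
from nav import *
plan(.5216,-.084,.027,97.2)"
```

```text
t 13.85 pos [ 0.5105 -0.0998  0.1109] tool y yaw 96.9 grip 0.0855 F [-0.3  1.2  0.2] q6 -2.07
toolx [-0.04 -0.01 -1.  ] tooly [-0.12  0.99 -0.  ] toolz [ 0.99  0.12 -0.04]
shift mm [83.2 14.4 16.7] spin -0.005
```

Request:
{"api": "servo_tool", "payload": {
  "motion": [
    [[0.0854,0.03,0.007,0.005,0],[0.0854,0.03,0.007,0.005,0],[0.0854,0.022,0,0,0],[0.0854,0,0,0,0]]
  ]
}}

```text
t: 14.35
eef_pos: [0.5122, -0.087, 0.0255]
eef_rot: [3.11, 1.522, -3.059]
contact_force: [0.2, -0.4, 0.6]
grip_width: 0.0851
```

```bash
python3 -c "
from nav import *
plan(.5455,-.081,.027,97.2)
snap('wrist','w13')"
```

```text
t 14.35 pos [ 0.5122 -0.087   0.0255] tool y yaw 96.6 grip 0.0851 F [ 0.2 -0.4  0.6] q6 -2.04
toolx [-0.05 -0.   -1.  ] tooly [-0.11  0.99  0.  ] toolz [ 0.99  0.11 -0.05]
shift mm [-3.1  2.2 33.7] spin -0.011
```

View pics/w13.png

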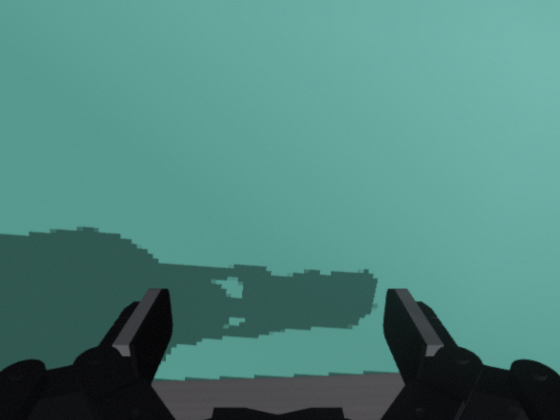

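Request:
{"api": "servo_tool", "payload": {
  "motion": [
    [[0.0854,-0.003,0.001,0.008,0],[0.0854,0,0.001,0.008,0],[0.0854,0,0,0.008,0],[0.0854,0,0,0.005,0],[0.0854,0,0,0.003,0]]
  ]
}}

```text
t: 15.02
eef_pos: [0.5452, -0.0813, 0.0317]
eef_rot: [3.141, 1.521, -3.025]
contact_force: [-12.1, -5.2, 9.9]
grip_width: 0.0853
```

Request:
{"api": "servo_tool", "payload": {
  "motion": [
    [[0.0854,-0.002,0,0.003,0],[0.0854,0,0,0.003,0],[0.0854,0,0,0.002,0]]
  ]
}}

```text
t: 15.4
eef_pos: [0.545, -0.0812, 0.0317]
eef_rot: [3.116, 1.501, -3.047]
contact_force: [-7.3, -1.6, 6.2]
grip_width: 0.0855
```

```bash
python3 -c "
from nav import *
plan(.5455,-.081,.027,97.2)
snap('scene','s14',(180,170,300,290),6)"
```

```text
t 15.4 pos [ 0.545  -0.0812  0.0317] tool y yaw 96.9 grip 0.0855 F [-7.3 -1.6  6.2] q6 -2.0
toolx [-0.07 -0.01 -1.  ] tooly [-0.12  0.99  0.  ] toolz [ 0.99  0.12 -0.07]
shift mm [4.6 0.1 0.8] spin -0.006
```

View pics/s14.png

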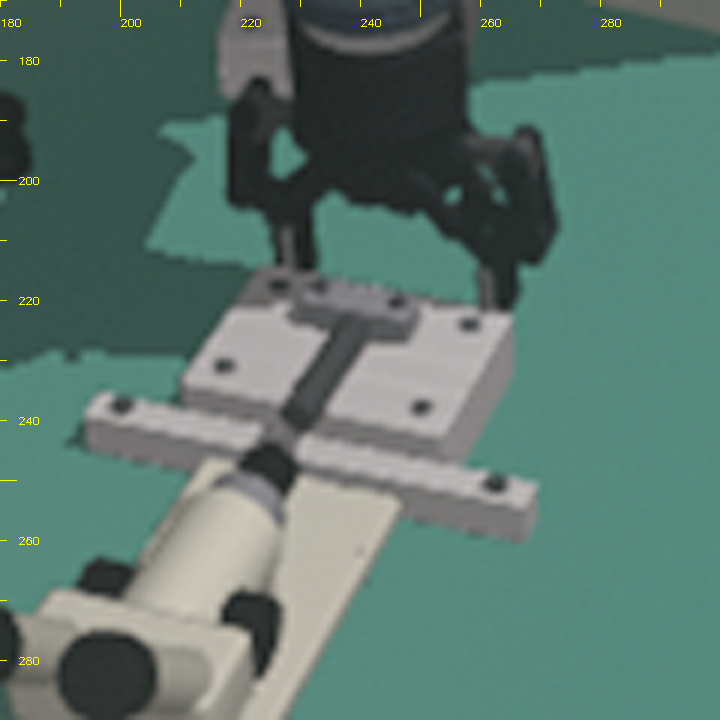

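Request:
{"api": "servo_tool", "payload": {
  "motion": [
    [[0.0854,0,0,-0.015,0],[0.0854,0,0,-0.02,0],[0.0854,-0.05,0,-0.02,0],[0.0854,-0.06,0,-0.03,0],[0.0854,-0.06,0,-0.03,0],[0.0854,0,0.05,0,0],[0.0854,0,0.06,0,0],[0.0854,0,0.06,0,0]]
  ]
}}

```text
t: 16.45
eef_pos: [0.4288, 0.0742, 0.209]
eef_rot: [-3.112, 1.51, -3.003]
contact_force: [1.3, 0.4, 0.8]
grip_width: 0.0854
```

Request:
{"api": "servo_tool", "payload": {
  "motion": [
    [[0.0854,0,0.06,-0.01,0],[0.0854,0,0.06,-0.01,0],[0.0854,0,0.04,0,0],[0.0854,0,0,0,0]]
  ]
}}

```text
t: 16.95
eef_pos: [0.3904, 0.2399, 0.2119]
eef_rot: [-3.136, 1.516, -3.021]
contact_force: [0.3, -0.4, 0.9]
grip_width: 0.085
```

```bash
python3 -c "
from nav import *
plan(.5455,-.081,.027,97.2)
snap('top','t15',(245,90,355,190),7);snap('scene','s15',(180,180,280,270),7)"
```

```text
t 16.95 pos [0.3904 0.2399 0.2119] tool y yaw 96.6 grip 0.085 F [ 0.3 -0.4  0.9] q6 -1.39
toolx [-0.05 -0.01 -1.  ] tooly [-0.11  0.99 -0.  ] toolz [ 0.99  0.11 -0.05]
shift mm [ 178.3 -336.5  127.2] spin -0.011
```

View pics/t15.png

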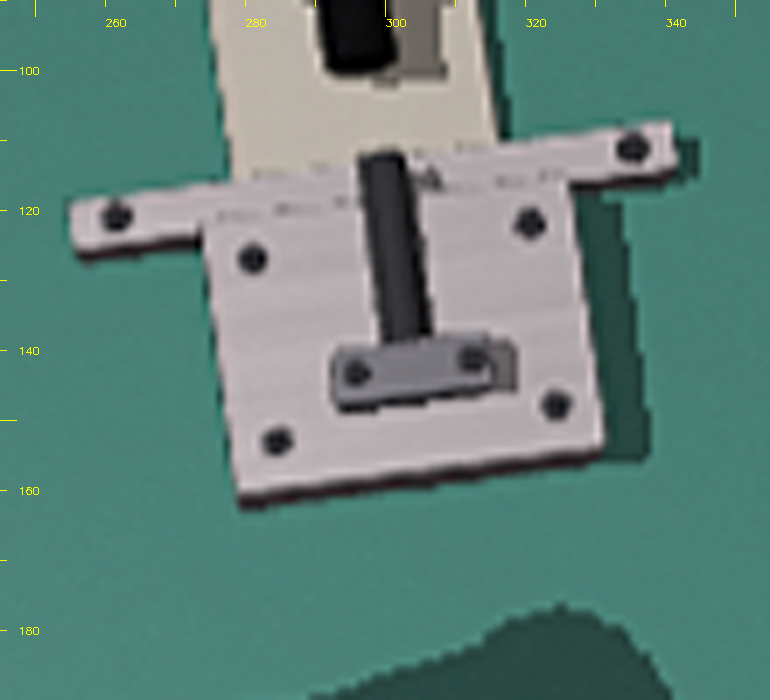

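View pics/s15.png

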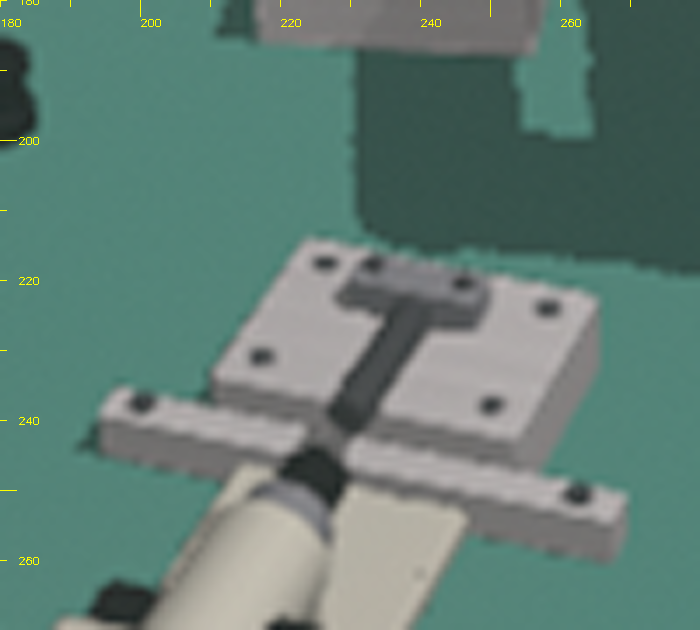

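View pics/t15_full.png

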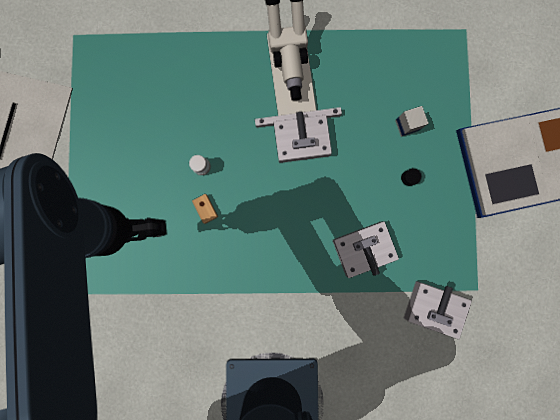

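Run:
```python
from m import *
c=lambda q:(245+q[0]/7,90+q[1]/7)
topm(c,[(571,181),(603,444),(238,497),(203,234)],[(74,248),(677,172),(671,121),(70,201)],[(117,217),(632,149)])
# holes via image thresholding (dark blobs)
im=cv2.cvtColor(cv2.imread('pics/t15_full.png'),cv2.COLOR_BGR2GRAY).astype(float)
def cen(u,v,w=4):
    u,v=c((u,v)); x0,y0=int(u)-w,int(v)-w; P=im[y0:y0+2*w+1,x0:x0+2*w+1]; W=np.clip(150-P,0,None)
    Y,X=np.mgrid[y0:y0+2*w+1,x0:x0+2*w+1]; return ((W*X).sum()/W.sum(),(W*Y).sum()/W.sum())
H=[cen(*q) for q in [(252,258),(529,223),(277,441),(557,405)]]
Rh=[cen(*q,3) for q in [(117,217),(632,149)]]
B=np.array([ray('top',q,.036)[:2] for q in H]); Q=np.array([ray('top',q,.022)[:2] for q in Rh])
a=lambda d:np.degrees(np.arctan2(-d[0],d[1]))
print('front',a(B[0]-B[1]),'back',a(B[2]-B[3]),'rail',a(Q[0]-Q[1]))
t=np.radians(a(Q[0]-Q[1])); f=np.array([[np.cos(t),np.sin(t)],[-np.sin(t),np.cos(t)]])
print('block holes centre - rail origin mm',f@(B.mean(0)-Q.mean(0))*1e3+[8,0], (B-B.mean(0))@f.T*1e3)
```

```text
blk [ 0.59788752 -0.07722163] 7.23100031357614 [[-1.3, -0.7], [2.2, 2.0], [1.4, -0.2], [-2.3, -1.1]]
rail corners [ 0.64417511 -0.06972746] 6.867511924696713 [[0.2, -0.3], [-0.6, 0.8], [0.5, 0.4], [-0.1, -0.9]]
rail holes [ 0.64497423 -0.07022934] 7.022736884289273 0.17011634832966147
rel mm [-46.9  -1.9] 0.36
rel mm [-47.6  -1.2] 0.21
front 6.821884016534414 back 6.824856123997103 rail 7.1467410616317855
block holes centre - rail origin mm [-45.70806941  -1.33033006] [[ 30.17086461  44.90677577]
 [ 29.66079276 -45.05479706]
 [-29.66303435  45.07113418]
 [-30.16862302 -44.92311288]]
```

Run:
```python
from fit import *
c=lambda x,y:(180+x/7,180+y/7)
B=np.array([ray('scene',c(*q),.036)[:2] for q in [(261,356),(325,263),(548,308),(490,405)]]); Q=np.array([ray('scene',c(*q),.022)[:2] for q in [(578,495),(143,402)]])
d=Q[0]-Q[1]; t=np.arctan2(-d[0],d[1]); f=np.array([[np.cos(t),np.sin(t)],[-np.sin(t),np.cos(t)]])
print(np.degrees(t),np.linalg.norm(d),f@(B.mean(0)-Q.mean(0))*1e3+[8,0]); g=(B-B.mean(0))@f.T*1e3; print(g)
# predicted pixel of ideal pose holes in both
```

```text
6.951743413021224 0.16985204986148048 [-44.26901734  -1.38908223]
[[ 29.7652989  -45.20884289]
 [-30.12279061 -44.98741237]
 [-30.05043119  45.20293059]
 [ 30.40792289  44.99332468]]
```

```bash
python3 -c "
from h import *
s=r.state();print(s['t'],s['joint_vel'].round(3),s['contact_force'].round(1))
print(order.finish_job())"
```

```text
17.05 [-0.037 -0.004  0.01  -0.005 -0.002 -0.004] [ 0.2  0.5 -0.9]
the job is handed in; nothing more can be done
None
```

I pushed the block round until its front face lies flush on the stop rail and its bar points into the microscope lens. I handed the job in at about 17 s. I pushed its left side with closed fingertips, then its back face with the two fingertips spread. I never gripped or lifted it, and saw no contact with the bar or clamp.

**Checks after the hand withdrew (block relative to the rail):**

| Check | Top camera | Scene camera | Ideal |
|---|---|---|---|
| Centre along rail x | -45.7 mm | -44.3 mm | -45 mm |
| Sideways offset | -1.3 mm | -1.4 mm | 0 mm |
| Angle error | -0.3° | about +0.4° | 0° |

- **Disagreements:** the two cameras differ by 1.4 mm along x and have opposite signs on the angle. My rougher fit to the block's corners in the top view put the centre at -47 to -48 mm, but its residuals were up to 2 mm, so I trusted the screw-hole measurement.
- **Sideways offset:** I left the 1.3 mm, since it is small against the 24 mm lens and another push could have lifted the face off the rail.
- **Contact:** the last push stopped moving at 7–12 N, as expected with the block seated on the rail. There was also 6–10 N of upward force, which I put down to friction from a slight hand tilt (about 4°). I did not check this further.
- **Bystanders:** the carton, loupe, rest and pot are at the same pixels in the top view as at the start.
- **Hand:** it is parked clear of everything at (0.39, 0.24, 0.21) m.

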